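Refit the bayonet fuel cap

TASK

Pick up the black fuel cap from the bench and lock it on the red mower tank: find where its two lugs drop into the slots of the filler neck, push it in against the spring, twist it clockwise to the stop so that it clicks up into its locked position, and let go. Be gentle with the neck, never forcing it with more than about 6 kg, pushing or twisting, and leave the other things on the bench where they are.

Things in the scene. Friction and masses are not known exactly. Their poses are not given: they have to be found in the camera images.
- cap: Loose black fuel cap, upright on the bench, 48.5 mm high, about 120 g. Origin: centre of its underside, z up. Grey plug 40 mm across, z 0 to 14.5; at its foot two steel lugs along +x and -x, 9 mm wide (y), z 0 to 5, reaching 25.8 mm from the axis; flange 68 mm across, z 14.5 to 22.5. Same after a half turn.
- cap_bar (a point): Middle of the cap's grip bar, on its axis 36 mm above its underside. The bar is black with a yellow stripe on top, 50 mm long along x (in line with the lugs), 14 mm wide along y, from the flange up to 48.5 mm. Grip it across y.
- tank: Red mower fuel tank on a wooden cradle, fixed to the bench, 190 x 150 mm (x, y), top at z 101 mm. Origin: centre of its underside on the bench, z up. A steel filler neck 68 mm across stands in the middle of its top; it is held very stiffly and is not meant to turn. The cap must press on tank and neck with less than 60 N in all, at the stop too (60 N is about 1.2 N m of twist; turning takes 0.1).
- mouth (a point): Centre of the neck's mouth, level with the rim, 125 mm over the bench; axes as the tank's. Bore 42 mm; two facing slots, 11.6 mm wide, pass the lugs. The line of the slots lies within 0.35 rad either way of the tank's x: it varies and is NOT reported; feel or look for it. Off the slots the lugs stand on the rim; within about 0.05 rad of them the cap goes down.
- strainer (a joint): Sprung brass disc in the bore that pushes the plug up: m it is pressed down, 0 at rest with its top 3 mm below the rim. It resists with 3 N at first and 0.5 N more per mm. The lugs clear the ridge beside the slots from 9 mm (plug's underside 12 mm below the rim); at 11.5 mm the flange hits the rim, hard.
- locked (a point): Where the centre of the cap's underside rests when locked, 9 mm below the rim. To lock: hold the cap pressed 12 to 14.5 mm below the rim, turn it clockwise seen from above 0.87 rad (50 degrees, some 4 degrees of play) from the slots, under the ridge, to a solid stop; let up, and the spring lifts it 3 mm into a recess. The other way is blocked.
- tape: Bystander: roll of blue tape lying flat, 90 mm across, 25 mm high. Origin: centre of its underside.
- screwdriver: Bystander: orange screwdriver lying on the bench, about 200 mm long along x. Origin: underside, near its middle.
- oil: Bystander: yellow bottle with black cap, 60 mm across, 150 mm high. Origin: centre of its underside.
- mug: Bystander: white mug, 80 mm across, 90 mm high, with a handle. Origin: centre of its underside.
Mind the look-alikes: they are no part of the job. There is more than one size of the cap; the job needs the smallest.

How it is judged:
By the outcome, as a careful person would: the job done as asked, in the order asked, and still so for the second after the job is handed in, with the robot touching nothing.
It also fails if it takes over 61 s, if anything falls off the work surface, if the arm or the gripper's body presses on something with over 40 N, if the wrist force passes 120 N, or if a joint passes its speed limit or range.

ROBOT

A 6-joint arm with a two-finger parallel gripper is mounted at the origin on the work surface. World frame = base frame: x ahead of the robot, y to its left, z up, the work surface at z = 0. Lengths are in mm, angles in rad, forces in N, time in s.
With the tool pointing down it reaches from about 300 to 775 mm from the base axis. Payload 14.6 kg.
Tool frame: the origin (TCP) lies on the centre line of the jaws, within the pads' length; the fingertips stand 11 mm ahead of it and the grasp point (between the pads) lies 8 mm behind it; z points along the fingers, y is the line along which they close (so a half turn about z gives the same grasp; the last joint's range is limited). The gripper opens to 85 mm and grips with 20 to 120 N. Pads are 22 mm wide; open, the fingers measure 114 mm over their backs; the gripper's body (76 mm by 85 mm) begins 54 mm behind the grasp point. The pads swing forward as they close: fully open they stand 13 mm farther back than shut.
Start: joints at [-1.237, 0.3, 1.521, -0, 1.321, -0.067], TCP at [214.578, -506.405, 221.181] pointing down, gripper open.
Joint ranges: [-3.03, 3.03], [-0.79, 2.21], [0.23, 2.52], [-1.04, 4.18], [0, 3.07], [-2.55, 2.55]. Speed limits (rad/s): [2.22, 2.22, 2.57, 3.14, 3.14, 3.14].

INTERFACE

Orientations are given as a unit quaternion [w, x, y, z].
In Python, from station import * gives the robot as it stands. The module is installed in compiled form; this text tells all that it offers.
- The arm moves only by the shell command python3 -m crank 'ROWS' [OPENING] [FORCE]. ROWS is JSON, a list of rows, each an object with "dp": the shift along the tool's x, y, z in units of 25 mm (1.0 is 25 mm), a list of three; "turn": the turn, a rotation vector about the tool's x, y, z in units of 6 degrees (1.0 is 6 degrees), a list of three. In form: [{"dp": [dx, dy, dz], "turn": [ax, ay, az]}, ...]. A call has 1 to 20 rows; each row is the pose to reach, as a shift and turn from the pose commanded when the call began, along the tool's axes at that moment; what a row does not reach only later rows make up. A row lasts 1/12 s, in which the tool goes at most 41.7 mm and 7.16 degrees, less where a joint would pass 70% of its speed; a pose out of reach is approached as far as the arm can. A call with a gripper value outside its range is refused whole. OPENING is the opening, from -1 (shut) to 1 (fully open), set as the call begins (- or left out, the last holds). The fingers move at their own pace and stop on an object; FORCE is the grip in N (left out, the last holds). Time passes only in rows, so rows that repeat a pose let the fingers close. It gives the time, the measured TCP pose, the force, the opening and the grip force at its end, in the units of the state.
- get_obs(): the state, without advancing time (a new reading comes with each control period).
- read_camera(name): name is "scene" or "side" or "wrist"; returns a dict with "color" (420x560x3 uint8, red, green, blue), "K" (3x3 intrinsics, pixels), "xyz" and "attitude" of the camera in the world. Camera axes: x right, y down, z forward; pixel columns grow to the right and rows downward; lengths in mm; the calibration is good to about 2 mm. A picture is of the moment at which its call begins. There is no depth.
- finish_job(): hands the job in; it is judged then, once.
Trained networks look in the newest picture that a camera, given by its name, has taken for a name from the list of things; names that differ only in an ending like _2 or _b are one class to them, and where a whole thing is asked for, a point or a joint stands for the part that bears it (a point fixed in the world has none). Each returns a list of dicts, best first, with "p" (0 to 1); they miss things now and then, are a little off and sometimes report something else, mostly with a low value. They report only what shows in the picture. A call takes as long as a camera call. They do not tell look-alikes from the thing itself.
- find_in(camera, thing): "centre" ([column, row] in pixels, amid what is visible of it).
- pinpoint(camera, thing): "centre" ([column, row] in pixels: a listed point, or the origin of a listed thing).
The state is a dict: "time_s": time; "q": joint angles; "joint_vel": joint speeds; "effort": joint torques, N m; "ee_pos": TCP position; "tcp_rot": TCP orientation; "contact_force": force on the tool from outside, world axes, zero at the start; "torque": the same for the moment, N m; "gripper_width": finger opening in mm; "grasp_force": force on a finger pad.
Only numpy, scipy, OpenCV 4.12 (cv2) and the standard library are available. Lean on these libraries where they do the work, as an engineer would, in place of code of your own. Each camera call takes 0.05 s, during which the arm holds its last target. There are 200 camera calls.

## Working session

There is one attempt and no reset: what is moved stays moved. The work goes in short steps, Python scripts to look and compute and a shell command to move; the robot and the scene stay as the last step left them, time stands still between calls to the robot, and variables do not carry over. Pictures are saved under pics/ and viewed, at most 10 in all, crops included, and the job is handed in when it is done.

```bash
mkdir -p pics; cat > h.py <<'E'
from station import *
import numpy as np, cv2
from scipy.spatial.transform import Rotation as R
def cam(n):
    c=read_camera(n); c["K"]=np.array(c["K"]); return c
def rot(c):
    a=np.array(c["attitude"]); return a if a.shape==(3,3) else R.from_quat(a,scalar_first=True).as_matrix()
def ray(c,px):
    d=rot(c)@np.linalg.inv(c["K"])@[px[0],px[1],1]; return np.array(c["xyz"]),d/np.linalg.norm(d)
def atz(c,px,z):
    o,d=ray(c,px); return o+d*(z-o[2])/d[2]
def proj(c,p):
    q=c["K"]@(rot(c).T@(np.array(p)-c["xyz"])); return q[:2]/q[2]
def tri(rs):
    A=0;b=0
    for o,d in rs:
        M=np.eye(3)-np.outer(d,d);A=A+M;b=b+M@o
    p=np.linalg.solve(A,b); return p,[np.linalg.norm(np.cross(p-o,d)) for o,d in rs]
def save(c,n): cv2.imwrite("pics/"+n+".png",c["color"][:,:,::-1])
E
python3 - <<'E'
from h import *
np.set_printoptions(precision=1,suppress=True)
ims=[]
for n in["scene","side","wrist"]:
    c=cam(n);ims.append(c["color"])
    print(n,c["xyz"],c["attitude"],c["K"].tolist())
    for t in["cap","cap_bar","tank","mouth"]:
        for f in(find_in,pinpoint):
            print(t,f.__name__,[(np.round(d["centre"],1).tolist(),round(d["p"],2)) for d in f(n,t)])
for n,i in zip(["scene","side"],ims): cv2.imwrite("pics/%s0.png"%n,cv2.resize(i,(800,600))[:,:,::-1])
cv2.imwrite("pics/wrist0.png",ims[2][:,:,::-1])
print(get_obs())
E
```

```text
scene [1344.8 -281.6  922.8] [-0.3  0.8  0.5 -0.2] [[398.85174849866235, 0.0, 276.7968861752398], [0.0, 398.85174849866235, 203.99701775371915], [0.0, 0.0, 1.0]]
cap call [([212.7, 217.8], 0.96), ([153.4, 201.4], 0.94)]
cap call [([155.5, 206.4], 0.71), ([211.1, 222.4], 0.68), ([249.7, 288.7], 0.68), ([175.5, 242.1], 0.65)]
cap_bar call [([154.1, 203.0], 0.98), ([211.4, 220.0], 0.77), ([170.1, 238.1], 0.75)]
cap_bar call [([155.2, 198.5], 0.92), ([170.2, 233.2], 0.88), ([211.4, 211.9], 0.79)]
tank call [([307.1, 207.7], 0.9)]
tank call [([306.9, 217.5], 0.68)]
mouth call [([305.0, 208.7], 0.58)]
mouth call [([306.5, 188.1], 0.9)]
side [195.2 689.5 763. ] [ 0.1 -0.2  0.9 -0.4] [[456.5097611956638, 0.0, 285.8241381530261], [0.0, 456.5097611956638, 205.71108687780477], [0.0, 0.0, 1.0]]
cap call [([415.9, 180.6], 0.83), ([346.4, 201.1], 0.83), ([356.3, 173.4], 0.64)]
cap call [([413.5, 190.5], 0.92), ([357.6, 182.0], 0.68), ([342.2, 211.1], 0.62), ([140.3, 327.4], 0.34)]
cap_bar call [([360.2, 171.8], 0.96), ([414.2, 181.7], 0.84), ([346.1, 200.2], 0.69)]
cap_bar call [([357.0, 168.9], 0
[... 205 characters left out ...]
88.1 -475.7  373.7] [ 0.1  0.8 -0.5 -0.1] [[310.5265926000511, 0.0, 277.7094797847417], [0.0, 310.5265926000511, 210.78462447462897], [0.0, 0.0, 1.0]]
cap call [([158.8, 6.7], 0.57)]
cap call []
cap_bar call [([161.4, 5.2], 0.74)]
cap_bar call []
tank call []
tank call []
mouth call []
mouth call []
{'time_s': 1.35, 'q': array([-1.2,  0.3,  1.5,  0. ,  1.3, -0.1]), 'joint_vel': array([-0., -0., -0., -0.,  0.,  0.]), 'effort': array([  0. , -54.3, -36.2,   0. ,   0. ,   0. ]), 'ee_pos': array([ 214.6, -506.4,  221.2]), 'tcp_rot': array([0. , 1. , 0.2, 0. ]), 'contact_force': array([ 0.6, -0.3, -0. ]), 'torque': array([-0.1,  0. , -0. ]), 'grasp_force': 0.0, 'gripper_width': 85.33146411865565}
```

View pics/scene0.png

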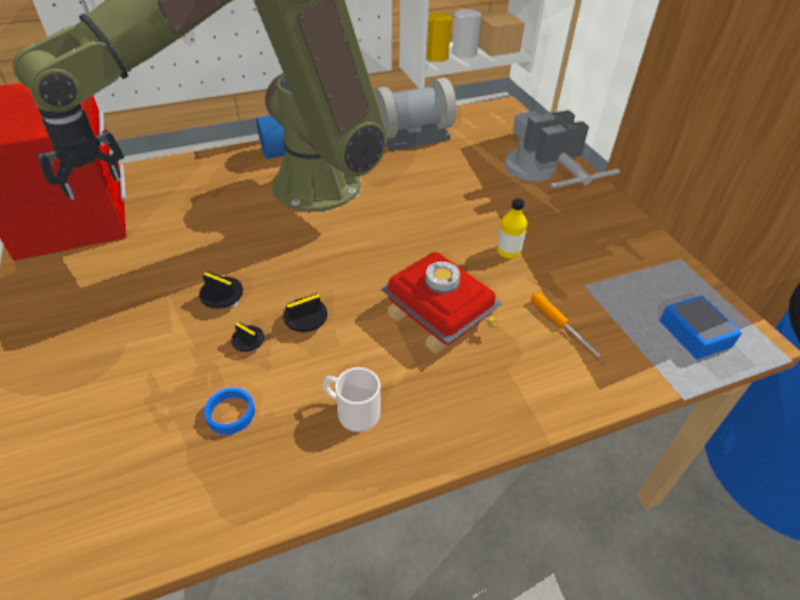

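View pics/side0.png

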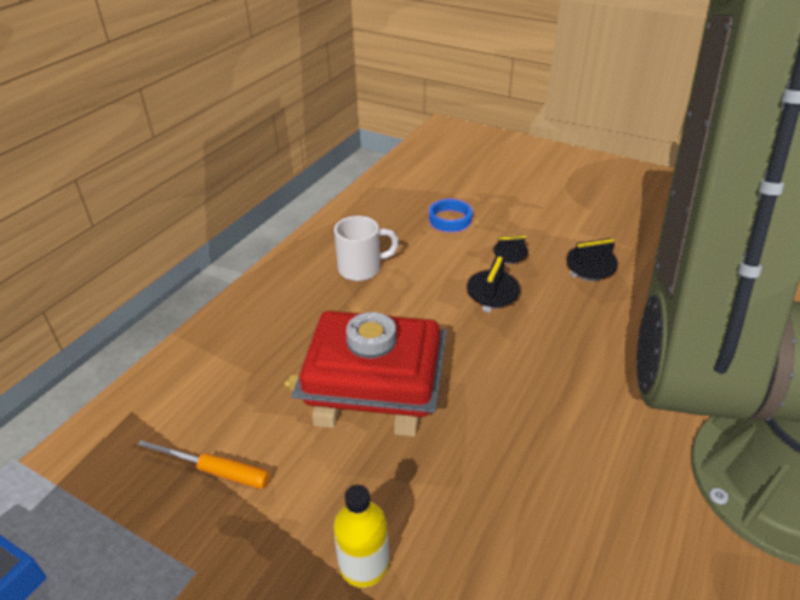

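Scene (800-px view): three caps, at (220,290), (305,313) and (247,336). The last is clearly the smallest; in the side view it is at (510,248). I'll triangulate all of them and check the flange size in a crop.

```bash
python3 - <<'E'
from h import *
np.set_printoptions(precision=1,suppress=True)
a=cam("scene");b=cam("side")
for n,p,q in[("A",(155.2,198.5),(413.4,175.5)),("B",(211.4,211.9),(345.1,196.3)),("C",(170.2,233.2),(357.0,168.9)),("mouth",(306.5,188.1),(259.2,228.8))]:
    print(n,*tri([ray(a,p),ray(b,q)]))
ca=cv2.resize(a["color"][180:260,130:250],(600,400),interpolation=2)
cv2.imwrite("pics/crop1.png",ca[:,:,::-1])
E
```

```text
A [ 372.8 -308.6   51.7] [np.float64(1.122492993039653), np.float64(1.1224929930396232)]
B [ 493.8 -154.5   49.1] [np.float64(4.810578752122919), np.float64(4.81057875212305)]
C [ 519.6 -289.4   35.9] [np.float64(0.43597407867051424), np.float64(0.4359740786704505)]
mouth [571.3 120.8 129.2] [np.float64(4.3828532766157045), np.float64(4.382853276615766)]
```

View pics/crop1.png

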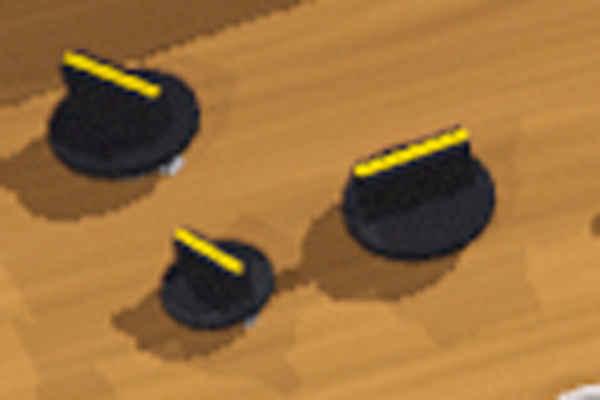

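The crop shows C at about (215,280): flange ~22 px wide against ~30 px for the other two. Its bar is at z = 36, as described. C is the smallest, so it is the one. Next I work out the bar direction and a wrist-camera viewing pose.

```bash
cat >> h.py <<'E'
def plan(xyz,yaw,o=None):
    "tool down, tool x at world angle yaw -> dp, turn in command units"
    o=o or get_obs(); Rc=R.from_quat(o["tcp_rot"],scalar_first=True)
    Rt=R.from_matrix(np.array([[np.cos(yaw),np.sin(yaw),0],[np.sin(yaw),-np.cos(yaw),0],[0,0,-1]]))
    return np.round(Rc.inv().apply(np.array(xyz)-o["ee_pos"])/25,3), np.round(np.degrees((Rc.inv()*Rt).as_rotvec())/6,3)
def yawnow(o=None):
    o=o or get_obs(); x=R.from_quat(o["tcp_rot"],scalar_first=True).as_matrix()[:,0]; return np.arctan2(x[1],x[0])
E
python3 - <<'E'
from h import *
np.set_printoptions(precision=3,suppress=True)
a=cam("scene");w=cam("wrist");o=get_obs()
p=atz(a,(165.6,226.8),48.5);q=atz(a,(178.2,234),48.5);print(p,q,np.linalg.norm(p-q),(p+q)/2)
by=np.arctan2(*(q-p)[1::-1]);print("bar ang",by,"yaw now",yawnow(o),o["time_s"])
Rt=R.from_quat(o["tcp_rot"],scalar_first=True).as_matrix()
print("cam in tool",Rt.T@(w["xyz"]-o["ee_pos"]));print(Rt.T@rot(w)); print(Rt)
for y in(by,by+np.pi,by-np.pi):print(y,plan((519.6,-289.4,160),y,o),"q6 est change",)
E
```

```text
[ 501.45  -297.739   48.5  ] [ 541.784 -268.512   48.5  ] 49.81005972441376 [ 521.617 -283.126   48.5  ]
bar ang 0.6270536225247617 yaw now 0.4007860115392591 1.55
cam in tool [  79.672    0.432 -152.539]
[[ 0.    -0.951 -0.309]
 [ 1.     0.001 -0.002]
 [ 0.002 -0.309  0.951]]
[[ 0.921  0.39   0.   ]
 [ 0.39  -0.921 -0.   ]
 [-0.     0.    -1.   ]]
0.6270536225247617 (array([14.62 , -3.233,  2.447]), array([ 0.   ,  0.   , -2.161])) q6 est change
3.7686462761145547 (array([14.62 , -3.233,  2.447]), array([ 0.   , -0.   , 27.839])) q6 est change
-2.5145390310650315 (array([14.62 , -3.233,  2.447]), array([ 0.   , -0.   , 27.839])) q6 est change
```

```bash
r='{"dp":[14.6,-3.2,2.4],"turn":[0,0,-2.2]}'; python3 -m crank '[{"dp":[14.6,-3.2,2.4],"turn":[0,0,-2.2]},{"dp":[14.6,-3.2,2.4],"turn":[0,0,-2.2]},{"dp":[14.6,-3.2,2.4],"turn":[0,0,-2.2]},{"dp":[14.6,-3.2,2.4],"turn":[0,0,-2.2]},{"dp":[14.6,-3.2,2.4],"turn":[0,0,-2.2]},{"dp":[14.6,-3.2,2.4],"turn":[0,0,-2.2]},{"dp":[14.6,-3.2,2.4],"turn":[0,0,-2.2]},{"dp":[14.6,-3.2,2.4],"turn":[0,0,-2.2]},{"dp":[14.6,-3.2,2.4],"turn":[0,0,-2.2]},{"dp":[14.6,-3.2,2.4],"turn":[0,0,-2.2]},{"dp":[14.6,-3.2,2.4],"turn":[0,0,-2.2]},{"dp":[14.6,-3.2,2.4],"turn":[0,0,-2.2]},{"dp":[14.6,-3.2,2.4],"turn":[0,0,-2.2]},{"dp":[14.6,-3.2,2.4],"turn":[0,0,-2.2]},{"dp":[14.6,-3.2,2.4],"turn":[0,0,-2.2]}]'
python3 - <<'E'
from h import *
np.set_printoptions(precision=3,suppress=True)
c=cam("wrist");save(c,"w1")
for f in(find_in,pinpoint):print([(np.round(d["centre"],1).tolist(),round(d["p"],2)) for d in f("wrist","cap_bar")])
print(get_obs()["q"],proj(c,(519.6,-289.4,36)))
# yellow stripe
hsv=cv2.cvtColor(c["color"],cv2.COLOR_RGB2HSV);m=cv2.inRange(hsv,(22,150,120),(36,255,255))
n,l,s,ce=cv2.connectedComponentsWithStats(m)
for i in range(1,n):
    if s[i,4]>60:
        r=cv2.minAreaRect(np.argwhere(l==i)[:,::-1].astype(np.float32));b=cv2.boxPoints(r)
        e=sorted([(np.linalg.norm(b[0]-b[1]),(b[0]+b[3])/2,(b[1]+b[2])/2),(np.linalg.norm(b[1]-b[2]),(b[0]+b[1])/2,(b[2]+b[3])/2)],key=lambda t:t[0])[-1]
        p,q=atz(c,e[1],48.5),atz(c,e[2],48.5);print(s[i],ce[i],np.linalg.norm(p-q),(p+q)/2,np.arctan2(*(q-p)[1::-1]),atz(c,ce[i],48.5))
E
```

```text
time_s: 2.8
ee_pos: [518.7, -291.3, 161.6]
tcp_rot: [0.0, 0.951, 0.31, 0.0]
contact_force: [0.7, -0.1, 1.2]
gripper_width: 85.3
grasp_force: 0.0
[([220.7, 321.2], 0.9), ([273.4, 191.1], 0.87), ([142.4, 129.1], 0.55)]
[([274.1, 197.9], 0.69), ([213.5, 329.5], 0.63)]
[-0.572  0.451  1.457  0.     1.233  0.368] [276.545 197.996]
[ 79 107  90  51 815] [123.286 131.672] 76.14562117866035 [ 493.721 -151.717   48.5  ] -1.4345877252491064 [ 493.645 -150.823   48.5  ]
[270 173   7  55 299] [273.147 198.987] 50.04195688928117 [ 518.622 -286.422   48.5  ] 0.6048240098301068 [ 519.947 -285.493   48.5  ]
[199 313  19  60 393] [208.214 341.163] 76.05916949071305 [ 353.534 -322.623   48.5  ] -2.398667023456065 [ 355.362 -320.881   48.5  ]
```

View pics/w1.png

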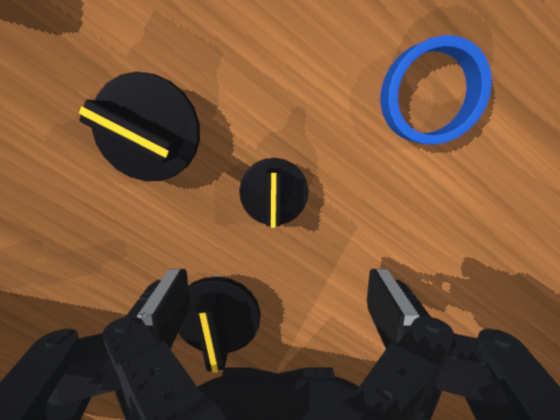

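The view shows C at (273,199) between the jaws. Its stripe measures 50.0 mm, which matches the smallest cap. The other caps are at (145,125) and (215,315), with 76 mm bars. I'll descend part way and take a second view.

```bash
python3 - <<'E'
from h import *
o=get_obs();print(plan((519.2,-286.8,75),.605,o),yawnow(o))
E
python3 -m crank '[{"dp":[0.12,-0.15,1.5],"turn":[0,0,0.2]},{"dp":[0.12,-0.15,3],"turn":[0,0,0.2]},{"dp":[0.12,-0.15,3.46],"turn":[0,0,0.2]},{"dp":[0.12,-0.15,3.46],"turn":[0,0,0.2]},{"dp":[0.12,-0.15,3.46],"turn":[0,0,0.2]}]' 0.3 60
cat > st.py <<'E'
from h import *
def stripe(c,z=48.5,near=None):
    hsv=cv2.cvtColor(c["color"],cv2.COLOR_RGB2HSV);m=cv2.inRange(hsv,(22,150,120),(36,255,255))
    n,l,s,ce=cv2.connectedComponentsWithStats(m);out=[]
    for i in range(1,n):
        if s[i,4]>60:
            b=cv2.boxPoints(cv2.minAreaRect(np.argwhere(l==i)[:,::-1].astype(np.float32)))
            e=max([(np.linalg.norm(b[0]-b[1]),(b[0]+b[3])/2,(b[1]+b[2])/2),(np.linalg.norm(b[1]-b[2]),(b[0]+b[1])/2,(b[2]+b[3])/2)],key=lambda t:t[0])
            p,q=atz(c,e[1],z),atz(c,e[2],z);v=q-p;out.append((ce[i].round(1),np.linalg.norm(v).round(1),((p+q)/2).round(1),np.arctan2(v[1],v[0]).round(3),((e[1]+e[2])/2)))
    return out
E
python3 - <<'E'
from st import *
c=cam("wrist");save(c,"w2");o=get_obs()
for s in stripe(c):print(s)
print(o["ee_pos"],yawnow(o),o["gripper_width"],o["time_s"])
print([(np.round(d["centre"],1).tolist(),round(d["p"],2)) for d in pinpoint("wrist","cap_bar")])
E
```

```text
(array([ 0.097, -0.128,  3.456]), array([ 0.002, -0.001,  0.242])) 0.6303346004281143
time_s: 3.37
ee_pos: [520.0, -285.9, 75.7]
tcp_rot: [0.0, 0.954, 0.3, 0.0]
contact_force: [-0.1, -0.3, 1.1]
gripper_width: 55.4
grasp_force: 0.0
(array([ 58.5, 159.1]), np.float64(70.7), array([ 490.5, -152.9,   48.5]), np.float64(-1.435), array([ 58.045113, 159.05667 ], dtype=float32))
(array([277.5, 242.9]), np.float64(50.2), array([ 518.8, -286.8,   48.5]), np.float64(-2.531), array([277.5, 243.5], dtype=float32))
[ 520.44655979 -286.22107123   76.67843495] 0.610186992923139 55.47258370042553 3.4167
[([72.9, 155.5], 0.86), ([279.7, 236.3], 0.8)]
```

Both views agree at z = 48.5: (518.7, -286.6), angle 0.61. Descend and grip.

```bash
python3 -m crank '[{"dp":[-0.04,0,0.8],"turn":[0,0,0]},{"dp":[-0.04,0,1.3],"turn":[0,0,0]},{"dp":[-0.04,0,1.55],"turn":[0,0,0]},{"dp":[-0.04,0,1.55],"turn":[0,0,0]},{"dp":[-0.04,0,1.55],"turn":[0,0,0]},{"dp":[-0.04,0,1.55],"turn":[0,0,0]}]'
python3 -m crank '[{"dp":[0,0,0],"turn":[0,0,0]},{"dp":[0,0,0],"turn":[0,0,0]},{"dp":[0,0,0],"turn":[0,0,0]},{"dp":[0,0,0],"turn":[0,0,0]},{"dp":[0,0,0],"turn":[0,0,0]},{"dp":[0,0,0],"turn":[0,0,0]}]' -1 100
python3 - <<'E'
from h import *
o=get_obs();print(o["ee_pos"],yawnow(o),o["contact_force"],o["torque"])
c=cam("scene");save(c,"s2");b=cam("side")
for n,C in(("scene",c),("side",b)):
  for t in("tank","mouth"):print(n,t,[(np.round(d["centre"],1).tolist(),round(d["p"],2)) for d in pinpoint(n,t)])
x=[cv2.resize(C["color"][r:r+90,k:k+120],(800,600),interpolation=2)[:,:,::-1] for C,k,r in((c,245,165),(b,200,200))]
cv2.imwrite("pics/tank.png",cv2.resize(np.hstack(x),(800,300)))
E
```

```text
time_s: 3.97
ee_pos: [519.3, -286.4, 36.9]
tcp_rot: [0.0, 0.954, 0.3, 0.0]
contact_force: [0.1, -0.4, 0.3]
gripper_width: 55.7
grasp_force: 0.0
time_s: 4.47
ee_pos: [519.0, -286.2, 36.6]
tcp_rot: [0.0, 0.954, 0.3, 0.0]
contact_force: [-2.2, 2.0, 6.2]
gripper_width: 8.1
grasp_force: 98.4
[ 519.02930451 -286.21639246   36.63002858] 0.6102976111802674 [-2.15847222  2.01341291  6.18853715] [ 0.22094543  0.32340319 -0.01025535]
scene tank [([306.2, 215.0], 0.92)]
scene mouth [([307.5, 188.9], 0.69), ([356.3, 173.5], 0.63)]
side tank [([259.0, 270.4], 0.82)]
side mouth [([259.9, 228.3], 0.58)]
```

View pics/tank.png

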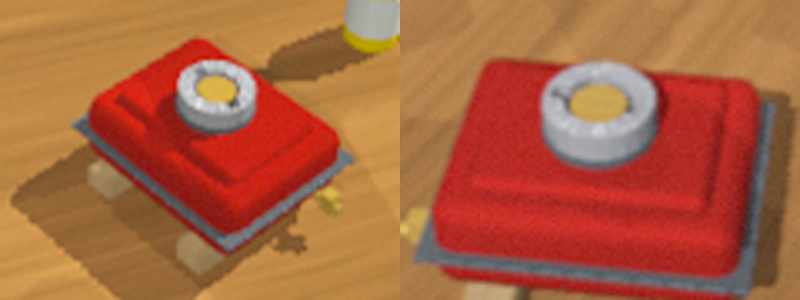

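The crop shows the neck from both sides. Slots are visible as dark notches: in scene at crop (203,78) and (236,103), in side at (560,100). The finger opening reads 8.1 mm on a 14 mm bar, so I'll lift and check the grasp, and estimate the tank's heading meanwhile.

```bash
python3 -m crank '[{"dp":[0,0,-0.4],"turn":[0,0,0]},{"dp":[0,0,-1.2],"turn":[0,0,0]},{"dp":[0,0,-2.5],"turn":[0,0,0]},{"dp":[0,0,-4],"turn":[0,0,0]},{"dp":[0,0,-5.5],"turn":[0,0,0]},{"dp":[0,0,-6.5],"turn":[0,0,0]},{"dp":[0,0,-6.5],"turn":[0,0,0]},{"dp":[0,0,-6.5],"turn":[0,0,0]}]'
python3 - <<'E'
from h import *
np.set_printoptions(precision=2,suppress=True)
c=cam("wrist");save(c,"w3");s=cam("scene");b=cam("side");o=get_obs()
print(o["ee_pos"],o["contact_force"],o["torque"],o["gripper_width"])
f=lambda x,y:atz(s,(245+x*.3,165+y*.3),45)
P=[f(75,122),f(230,250),f(352,155)]
g=lambda x,y:atz(b,(200+(x-400)*.3,200+y*.3),45)
Q=[g(415,260),g(750,292),g(772,105)]
for L in(P,Q):
  for i in(0,1):
    v=L[i+1]-L[i];print(np.linalg.norm(v),np.arctan2(v[1],v[0]))
m,e=tri([ray(s,(307,188.5)),ray(b,(259.5,228.5))]);print(m,e)
h=lambda x,y:atz(s,(245+x*.3,165+y*.3),125)
print(h(203,78),h(236,103))
im=s["color"][:,:,::-1];r,k=[int(t) for t in proj(s,o["ee_pos"])[::-1]]
x=cv2.resize(im[max(r-45,0):r+45,max(k-60,0):k+60],(533,400),interpolation=2)
cv2.imwrite("pics/grip.png",cv2.resize(np.hstack([x,cv2.resize(c["color"][:,:,::-1],(533,400))]),(800,300)))
E
```

```text
time_s: 5.43
ee_pos: [519.1, -286.3, 200.1]
tcp_rot: [0.001, 0.954, 0.3, 0.001]
contact_force: [0.7, -0.6, -2.6]
gripper_width: 8.0
grasp_force: 98.3
[ 518.31 -285.78  197.02] [ 0.09  0.48 -1.34] [-0.04 -0.01  0.01] 7.794104310943291
206.72260355678574 0.3560300267098891
166.99062014359478 1.973447701946877
207.2270525993112 -2.7631259061569455
164.6649087819357 -1.1892006124359469
[571.97 120.83 128.93] [np.float64(3.0616891114077274), np.float64(3.0616891114078353)]
[563.88 118.12 125.  ] [603.27 132.22 125.  ]
```

View pics/grip.png

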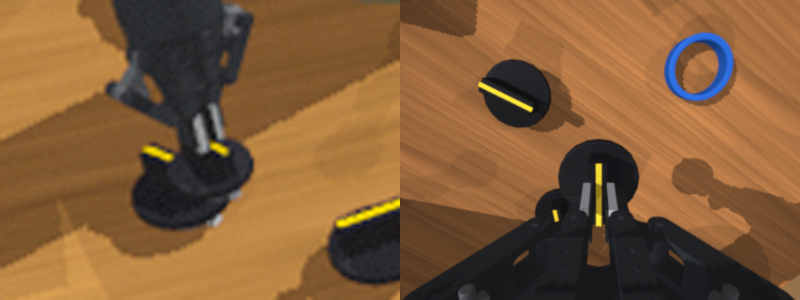

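The cap is held squarely, with its bar between the pads. Tank heading is about 0.367 rad and the mouth about (572, 121). Next I take a wrist view of the slots with the neck ahead of the cap.

```bash
python3 - <<'E'
from h import *
print(plan((480,86,190),.36))
E
```

```text
(array([  7.266, -13.065,   0.304]), array([-0.021,  0.012,  2.389]))
```

```bash
python3 -m crank '[{"dp":[0.7,-1.2,0.3],"turn":[0,0,0.5]},{"dp":[1.5,-2.6,0.3],"turn":[0,0,1]},{"dp":[2.4,-4.2,0.3],"turn":[0,0,1.5]},{"dp":[3.2,-5.8,0.3],"turn":[0,0,2]},{"dp":[4.1,-7.4,0.3],"turn":[0,0,2.4]},{"dp":[5,-9,0.3],"turn":[0,0,2.4]},{"dp":[5.9,-10.6,0.3],"turn":[0,0,2.4]},{"dp":[6.6,-11.9,0.3],"turn":[0,0,2.4]},{"dp":[7.2,-13,0.3],"turn":[0,0,2.4]},{"dp":[7.2,-13,0.3],"turn":[0,0,2.4]},{"dp":[7.2,-13,0.3],"turn":[0,0,2.4]},{"dp":[7.2,-13,0.3],"turn":[0,0,2.4]},{"dp":[7.2,-13,0.3],"turn":[0,0,2.4]},{"dp":[7.2,-13,0.3],"turn":[0,0,2.4]}]'
python3 - <<'E'
from h import *
np.set_printoptions(precision=2,suppress=True)
c=cam("wrist");o=get_obs();np.savez("w4.npz",color=c["color"],K=c["K"],xyz=c["xyz"],attitude=c["attitude"])
print(o["ee_pos"],yawnow(o),o["q"],proj(c,(571.5,120.5,125)))
print([(np.round(d["centre"],1).tolist(),round(d["p"],2),atz(c,d["centre"],125)) for d in pinpoint("wrist","mouth")])
k,r=proj(c,(571.5,120.5,125)).astype(int);r0=max(r-45,0);k0=k-60;print(k0,r0)
z=cv2.resize(c["color"][r0:r0+90,k0:k0+120],(533,400),interpolation=2)
cv2.imwrite("pics/w4.png",cv2.resize(np.hstack([z,cv2.resize(c["color"],(533,400))]),(800,300))[:,:,::-1])
E
```

```text
time_s: 6.75
ee_pos: [480.2, 82.1, 190.6]
tcp_rot: [0.0, 0.984, 0.178, -0.0]
contact_force: [-0.0, -0.6, -0.7]
gripper_width: 8.0
grasp_force: 98.4
[480.24  82.17 190.7 ] 0.3570132115036686 [ 0.09  0.19  1.73 -0.    1.22  1.31] [271.47  78.51]
[([270.6, 66.8], 0.92, array([577.82, 123.41, 125.  ]))]
211 33
```

View pics/w4.png

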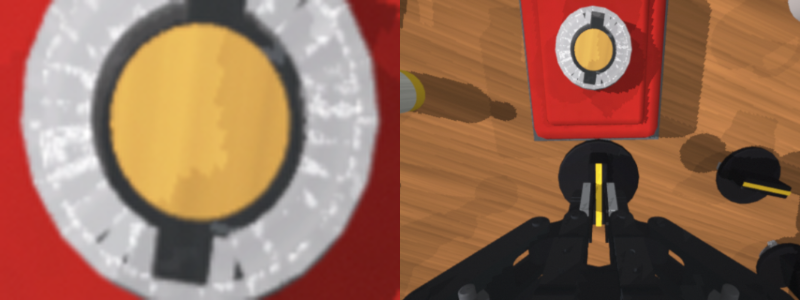

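Slots show clearly in the left crop: dark notches at (205,8) and (184,255). I'll rectify this to the rim plane and measure.

```bash
python3 - <<'E'
from h import *
np.set_printoptions(precision=3,suppress=True)
d=np.load("w4.npz");c={k:d[k] for k in d}
x0,y0,s=535,82,.125;N=640
w=[(x0,y0),(x0+N*s,y0),(x0+N*s,y0+N*s),(x0,y0+N*s)]
src=np.float32([proj(c,(*p,125)) for p in w]);dst=np.float32([(0,0),(N,0),(N,N),(0,N)])
im=cv2.warpPerspective(c["color"],cv2.getPerspectiveTransform(src,dst),(N,N),flags=cv2.INTER_CUBIC)
hsv=cv2.cvtColor(im,cv2.COLOR_RGB2HSV)
rim=((hsv[...,1]<60)&(hsv[...,2]>105)).astype(np.uint8)
rim=cv2.morphologyEx(rim,cv2.MORPH_OPEN,np.ones((9,9)))
ys,xs=np.nonzero(rim);ct=np.array([xs.mean(),ys.mean()])
for it in range(6):
    a=np.linspace(-np.pi,np.pi,720,endpoint=False);ri=[];ro=[]
    for t in a:
        rr=np.arange(0,320);px=(ct[0]+rr*np.cos(t)).astype(int).clip(0,N-1);py=(ct[1]+rr*np.sin(t)).astype(int).clip(0,N-1)
        k=np.nonzero(rim[py,px])[0];ri.append(k[0] if len(k) else np.nan);ro.append(k[-1] if len(k) else np.nan)
    ri=np.array(ri);ro=np.array(ro);ok=abs(ri-np.nanmedian(ri))<14
    P=ct+ri[:,None]*np.c_[np.cos(a),np.sin(a)]
    A=np.c_[2*P[ok],np.ones(ok.sum())];sol=np.linalg.lstsq(A,(P[ok]**2).sum(1),rcond=None)[0];ct=sol[:2];rad=np.sqrt(sol[2]+ct@ct)
print("bore centre",x0+ct[0]*s,y0+ct[1]*s,"r",rad*s)
ok=abs(ro-np.nanmedian(ro))<14;P=ct+ro[:,None]*np.c_[np.cos(a),np.sin(a)];A=np.c_[2*P[ok],np.ones(ok.sum())];sol=np.linalg.lstsq(A,(P[ok]**2).sum(1),rcond=None)[0]
print("outer",x0+sol[0]*s,y0+sol[1]*s,np.sqrt(sol[2]+sol[:2]@sol[:2])*s)
# slots: dark at radius 23..25.5
for r in(22.5,23.5,24.5,25.5):
    px=(ct[0]+r/s*np.cos(a)).astype(int);py=(ct[1]+r/s*np.sin(a)).astype(int);v=hsv[py,px,2]
    b=v<90;e=np.nonzero(np.diff(b.astype(int)))[0];print(r,[(round(a[i],3),bool(b[i+1])) for i in e])
cv2.imwrite("pics/rect.png",cv2.resize(np.hstack([im,np.dstack([rim*255]*3)]),(800,400))[:,:,::-1])
E
```

```text
bore centre 576.2584244363338 123.0209919495282 r 20.60051590540986
outer 576.3043673492984 122.90903358992958 34.115298583787876
22.5 [(np.float64(-2.688), False), (np.float64(-0.035), True), (np.float64(0.436), False), (np.float64(3.107), True)]
23.5 [(np.float64(-2.697), False), (np.float64(-0.026), True), (np.float64(0.428), False), (np.float64(3.124), True)]
24.5 [(np.float64(-2.714), False), (np.float64(-0.017), True), (np.float64(0.419), False)]
25.5 [(np.float64(-3.142), True), (np.float64(-2.723), False), (np.float64(-0.009), True), (np.float64(0.41), False)]
```

View pics/rect.png

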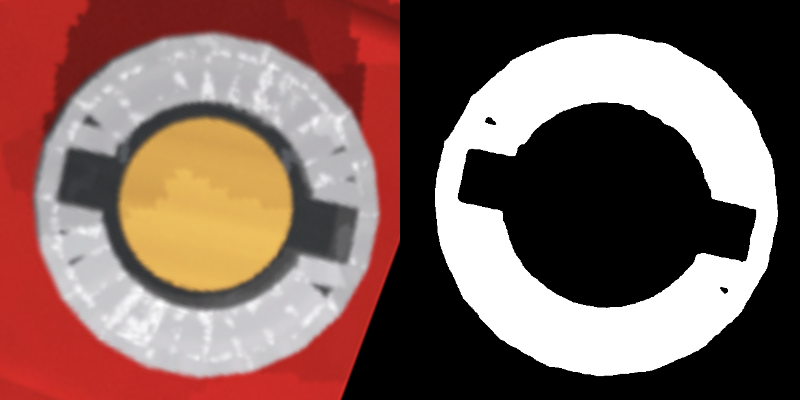

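Rim radius 34.1 mm fits, so the height is right. Both slots are at 0.203 rad, centre about (576.3, 123.0). With this grasp the twist would end near q6 = 2.52, too close to the limit, so I'll turn the tool half a turn. Viewing again from there also cancels the camera bias.

```bash
python3 - <<'E'
from h import *
print(plan((576,112,195),.357+1.5))
E
python3 -m crank '[{"dp":[0.4,0,-0.2],"turn":[0,0,-1.1]},{"dp":[0.8,0,-0.2],"turn":[0,0,-2.2]},{"dp":[1.2,0,-0.2],"turn":[0,0,-3.3]},{"dp":[1.6,0,-0.2],"turn":[0,0,-4.4]},{"dp":[2,0.1,-0.2],"turn":[0,0,-5.5]},{"dp":[2.4,0.1,-0.2],"turn":[0,0,-6.6]},{"dp":[2.8,0.1,-0.2],"turn":[0,0,-7.7]},{"dp":[3.2,0.1,-0.2],"turn":[0,0,-8.8]},{"dp":[3.6,0.2,-0.2],"turn":[0,0,-9.9]},{"dp":[4,0.2,-0.2],"turn":[0,0,-11]},{"dp":[4,0.2,-0.2],"turn":[0,0,-12.1]},{"dp":[4,0.2,-0.2],"turn":[0,0,-13.2]},{"dp":[4,0.2,-0.2],"turn":[0,0,-14.3]},{"dp":[4,0.2,-0.2],"turn":[0,0,-14.3]},{"dp":[4,0.2,-0.2],"turn":[0,0,-14.3]}]'
python3 - <<'E'
from h import *
o=get_obs();print(o["q"],yawnow(o),plan((671,142.5,190),.203+np.pi,o))
E
```

```text
(array([ 4.004,  0.228, -0.17 ]), array([-2.0000e-03,  2.0000e-03, -1.4322e+01]))
time_s: 8.1
ee_pos: [575.6, 113.2, 195.8]
tcp_rot: [-0.0, 0.601, 0.799, -0.0]
contact_force: [-0.2, -0.5, -1.3]
gripper_width: 7.7
grasp_force: 98.4
[ 1.31847540e-01  4.01888438e-01  1.44392116e+00 -7.02504931e-06
  1.29600259e+00 -1.49305978e-01] 1.851951749707404 (array([0.065, 3.993, 0.232]), array([-1.0000e-03, -2.0000e-03, -1.4254e+01]))
```

```bash
python3 -m crank '[{"dp":[0,0.4,0.1],"turn":[0,0,-1.1]},{"dp":[0,0.8,0.2],"turn":[0,0,-2.2]},{"dp":[0,1.2,0.2],"turn":[0,0,-3.3]},{"dp":[0,1.6,0.2],"turn":[0,0,-4.4]},{"dp":[0,2,0.2],"turn":[0,0,-5.5]},{"dp":[0,2.4,0.2],"turn":[0,0,-6.6]},{"dp":[0,2.8,0.2],"turn":[0,0,-7.7]},{"dp":[0,3.2,0.2],"turn":[0,0,-8.8]},{"dp":[0.1,3.6,0.2],"turn":[0,0,-9.9]},{"dp":[0.1,4,0.2],"turn":[0,0,-11]},{"dp":[0.1,4,0.2],"turn":[0,0,-12.1]},{"dp":[0.1,4,0.2],"turn":[0,0,-13.2]},{"dp":[0.1,4,0.2],"turn":[0,0,-14.25]},{"dp":[0.1,4,0.2],"turn":[0,0,-14.25]},{"dp":[0.1,4,0.2],"turn":[0,0,-14.25]}]'
cat > meas.py <<'E'
from h import *
np.set_printoptions(precision=3,suppress=True)
def meas(c,x0=535,y0=82,s=.125,N=640):
    w=[(x0,y0),(x0+N*s,y0),(x0+N*s,y0+N*s),(x0,y0+N*s)]
    src=np.float32([proj(c,(*p,125)) for p in w]);dst=np.float32([(0,0),(N,0),(N,N),(0,N)])
    im=cv2.warpPerspective(c["color"],cv2.getPerspectiveTransform(src,dst),(N,N),flags=cv2.INTER_CUBIC)
    hsv=cv2.cvtColor(im,cv2.COLOR_RGB2HSV)
    rim=cv2.morphologyEx(((hsv[...,1]<60)&(hsv[...,2]>105)).astype(np.uint8),cv2.MORPH_OPEN,np.ones((9,9)))
    n,l,st,_=cv2.connectedComponentsWithStats(rim);rim=(l==1+st[1:,4].argmax()).astype(np.uint8)
    ys,xs=np.nonzero(rim);ct=np.array([xs.mean(),ys.mean()]);a=np.linspace(-np.pi,np.pi,720,endpoint=False)
    rr=np.arange(320)
    for it in range(6):
        px=(ct[0]+np.outer(np.cos(a),rr)).astype(int).clip(0,N-1);py=(ct[1]+np.outer(np.sin(a),rr)).astype(int).clip(0,N-1)
        v=rim[py,px];res=[]
        for r in(v.argmax(1),319-v[:,::-1].argmax(1)):
            ok=abs(r-np.median(r))<14;P=ct+r[:,None]*np.c_[np.cos(a),np.sin(a)]
            so=np.linalg.lstsq(np.c_[2*P[ok],np.ones(ok.sum())],(P[ok]**2).sum(1),rcond=None)[0]
            res.append((so[:2],np.sqrt(so[2]+so[:2]@so[:2])*s))
        ct=res[0][0]
    for n,(q,r) in zip(("bore","outer"),res):print(n,x0+q[0]*s,y0+q[1]*s,"r",r)
    for r in(22.5,23.5,24.5,25.5):
        b=hsv[(ct[1]+r/s*np.sin(a)).astype(int),(ct[0]+r/s*np.cos(a)).astype(int),2]<90
        print(r,[(round(a[i],3),bool(b[i+1])) for i in np.nonzero(np.diff(b.astype(int)))[0]])
E
python3 - <<'E'
from meas import *
from st import stripe
d=np.load("w4.npz");w4={k:d[k] for k in d}
c=cam("wrist");np.savez("w5.npz",color=c["color"],K=c["K"],xyz=c["xyz"],attitude=c["attitude"]);o=get_obs()
print(o["ee_pos"],yawnow(o),o["q"]);meas(c)
for C,t in((w4,np.array([480.24,82.17,190.7])),(c,o["ee_pos"])):
    for s in stripe(C,t[2]+11.9):print(s[0],s[1],s[2]-t,s[3])
E
```

```text
time_s: 9.35
ee_pos: [670.7, 144.1, 190.8]
tcp_rot: [-0.0, -0.1, 0.995, 0.0]
contact_force: [0.6, -0.5, -0.1]
gripper_width: 7.6
grasp_force: 98.5
[670.747 144.215 190.91 ] -2.940793584603652 [ 0.158  0.634  1.109  0.     1.398 -1.613]
bore 576.6183109590934 123.38733324290871 r 20.482950450586937
outer 576.5684678248444 123.03036215415071 r 34.068085071728966
22.5 [(np.float64(-2.697), False), (np.float64(-0.035), True), (np.float64(0.428), False), (np.float64(3.115), True)]
23.5 [(np.float64(-2.705), False), (np.float64(-0.035), True), (np.float64(0.419), False), (np.float64(3.124), True)]
24.5 [(np.float64(-3.142), True), (np.float64(-2.714), False), (np.float64(-0.017), True), (np.float64(0.419), False)]
25.5 [(np.float64(-3.133), True), (np.float64(-2.723), False), (np.float64(-0.017), True), (np.float64(0.401), False)]
[ 23.  121.9] 21.2 [ 31.96 131.03  11.9 ] -2.536
[277.8 272.1] 49.9 [-0.14 -0.47 11.9 ] -2.784
[512.8 263.9] 35.6 [  47.06 -109.17   11.9 ] -1.434
[545.1  14.9] 12.5 [-133.047   80.885   11.89 ] 0.919
[277.7 272.3] 49.3 [ 0.753 -0.015 11.89 ] 0.212
```

Both views agree: mouth (576.4, 123.1), slots at 0.203. The cap sits about 0.5 mm off along tool x. Move above the mouth.

```bash
python3 - <<'E'
from h import *
print(plan((576,123,168),.203+np.pi))
E
```

```text
(array([ 3.883, -0.076,  0.917]), array([ 0.   , -0.   , -0.021]))
```

```bash
python3 -m crank '[{"dp":[0.7,0,0],"turn":[0,0,0]},{"dp":[1.7,0,0],"turn":[0,0,0]},{"dp":[2.7,0,0.2],"turn":[0,0,0]},{"dp":[3.5,-0.1,0.5],"turn":[0,0,0]},{"dp":[3.88,-0.08,0.9],"turn":[0,0,0]},{"dp":[3.88,-0.08,0.9],"turn":[0,0,0]},{"dp":[3.88,-0.08,0.9],"turn":[0,0,0]},{"dp":[3.88,-0.08,0.9],"turn":[0,0,0]},{"dp":[3.88,-0.08,0.9],"turn":[0,0,0]},{"dp":[3.88,-0.08,0.9],"turn":[0,0,0]}]'
python3 - <<'E'
from h import *
np.set_printoptions(precision=3,suppress=True)
o=get_obs();print(o["ee_pos"],yawnow(o),o["q"],o["contact_force"],o["torque"],plan((576,123,168),.203+np.pi,o))
E
```

```text
time_s: 10.23
ee_pos: [576.8, 122.6, 168.7]
tcp_rot: [0.0, -0.103, 0.995, 0.0]
contact_force: [-0.1, -0.1, -1.8]
gripper_width: 7.7
grasp_force: 98.5
[576.828 122.599 168.672] -2.935242012360108 [ 0.147  0.433  1.466  0.     1.243 -1.63 ] [-0.098 -0.091 -1.843] [ 0.035 -0.006 -0.067] (array([0.029, 0.022, 0.027]), array([-0.   ,  0.005,  0.032]))
```

```bash
python3 -m crank '[{"dp":[0.02,0.01,0.1],"turn":[0,0,0]},{"dp":[0.02,0.01,0.2],"turn":[0,0,0]},{"dp":[0.02,0.01,0.2],"turn":[0,0,0]}]'
python3 -m crank '[{"dp":[0,0,0.05],"turn":[0,0,0]},{"dp":[0,0,0.1],"turn":[0,0,0]},{"dp":[0,0,0.1],"turn":[0,0,0]}]'
python3 -m crank '[{"dp":[0,0,0.05],"turn":[0,0,0]},{"dp":[0,0,0.1],"turn":[0,0,0]},{"dp":[0,0,0.1],"turn":[0,0,0]}]'
```

```text
time_s: 10.48
ee_pos: [575.5, 122.6, 162.7]
tcp_rot: [-0.0, -0.103, 0.995, -0.0]
contact_force: [-0.1, 0.6, -0.7]
gripper_width: 8.0
grasp_force: 98.4
time_s: 10.73
ee_pos: [575.6, 122.6, 160.6]
tcp_rot: [-0.0, -0.103, 0.995, -0.0]
contact_force: [0.3, 0.3, -0.4]
gripper_width: 7.6
grasp_force: 98.4
time_s: 10.98
ee_pos: [575.7, 122.6, 158.4]
tcp_rot: [0.0, -0.103, 0.995, -0.0]
contact_force: [-0.5, -0.0, 1.7]
gripper_width: 7.8
grasp_force: 99.2
```

The lugs dropped in: 3 mm below the rim with almost no force. Press on in steps.

```bash
python3 -m crank '[{"dp":[0,0,0.05],"turn":[0,0,0]},{"dp":[0,0,0.1],"turn":[0,0,0]},{"dp":[0,0,0.1],"turn":[0,0,0]}]'
python3 -m crank '[{"dp":[0,0,0.05],"turn":[0,0,0]},{"dp":[0,0,0.1],"turn":[0,0,0]},{"dp":[0,0,0.1],"turn":[0,0,0]}]'
python3 - <<'E'
from h import *
o=get_obs();print(o["contact_force"],o["torque"],yawnow(o))
E
```

```text
time_s: 11.23
ee_pos: [575.7, 122.6, 155.9]
tcp_rot: [0.0, -0.103, 0.995, -0.0]
contact_force: [0.0, -0.7, 3.1]
gripper_width: 8.2
grasp_force: 99.6
time_s: 11.48
ee_pos: [575.8, 122.6, 153.4]
tcp_rot: [0.0, -0.103, 0.995, -0.0]
contact_force: [-0.1, -0.3, 6.1]
gripper_width: 7.6
grasp_force: 99.9
[-0.12698349 -0.34781325  6.11256002] [-0.12829057  0.00871574  0.02923531] -2.9345345050539877
```

```bash
python3 -m crank '[{"dp":[0,0,0.05],"turn":[0,0,0]},{"dp":[0,0,0.1],"turn":[0,0,0]},{"dp":[0,0,0.1],"turn":[0,0,0]}]'
python3 -m crank '[{"dp":[0,0,0.05],"turn":[0,0,0]},{"dp":[0,0,0.1],"turn":[0,0,0]},{"dp":[0,0,0.1],"turn":[0,0,0]}]'
python3 - <<'E'
from h import *
o=get_obs();print(o["contact_force"],o["torque"],yawnow(o))
E
```

```text
time_s: 11.73
ee_pos: [575.7, 122.6, 150.9]
tcp_rot: [0.0, -0.103, 0.995, -0.0]
contact_force: [-0.1, -1.0, 6.6]
gripper_width: 7.6
grasp_force: 100.2
time_s: 11.98
ee_pos: [575.8, 122.6, 148.5]
tcp_rot: [0.0, -0.103, 0.995, 0.0]
contact_force: [-0.6, -0.5, 7.3]
gripper_width: 7.7
grasp_force: 100.6
[-0.58250774 -0.51492944  7.33199009] [-0.12473765  0.11471651  0.01790706] -2.9345313089973684
```

Depth is about 13.1 mm and the force follows the spring. Twist clockwise, which is +turn about tool z.

```bash
python3 -m crank '[{"dp":[0,0,0],"turn":[0,0,0.3]},{"dp":[0,0,0],"turn":[0,0,0.6]},{"dp":[0,0,0],"turn":[0,0,1]},{"dp":[0,0,0],"turn":[0,0,1.4]},{"dp":[0,0,0],"turn":[0,0,1.7]},{"dp":[0,0,0],"turn":[0,0,2]},{"dp":[0,0,0],"turn":[0,0,2]}]'
python3 - <<'E'
from h import *
o=get_obs();print(o["contact_force"],o["torque"],yawnow(o))
E
```

```text
time_s: 12.57
ee_pos: [575.9, 122.7, 148.8]
tcp_rot: [0.0, 0.002, 1.0, 0.0]
contact_force: [0.3, -0.2, 6.8]
gripper_width: 8.0
grasp_force: 100.5
[ 0.29494018 -0.18460848  6.81136107] [-0.03041306  0.01632927  0.00995979] 3.1371999070689562
```

```bash
python3 -m crank '[{"dp":[0,0,0],"turn":[0,0,0.4]},{"dp":[0,0,0],"turn":[0,0,0.9]},{"dp":[0,0,0],"turn":[0,0,1.4]},{"dp":[0,0,0],"turn":[0,0,1.9]},{"dp":[0,0,0],"turn":[0,0,2.4]},{"dp":[0,0,0],"turn":[0,0,2.9]},{"dp":[0,0,0],"turn":[0,0,3.4]},{"dp":[0,0,0],"turn":[0,0,3.9]},{"dp":[0,0,0],"turn":[0,0,4.4]},{"dp":[0,0,0],"turn":[0,0,4.8]},{"dp":[0,0,0],"turn":[0,0,5.1]},{"dp":[0,0,0],"turn":[0,0,5.1]}]'
python3 - <<'E'
from h import *
o=get_obs();print(o["contact_force"],o["torque"],yawnow(o))
E
```

```text
time_s: 13.57
ee_pos: [576.0, 122.7, 148.8]
tcp_rot: [0.0, 0.266, 0.964, 0.0]
contact_force: [0.1, 0.2, 5.8]
gripper_width: 7.8
grasp_force: 100.5
[0.10097957 0.16281589 5.8396054 ] [ 0.01123533  0.00077386 -0.00405213] 2.603041550302414
```

```bash
t(){ python3 -c "
from h import *
o=get_obs();print(o['contact_force'].round(1),o['torque'].round(2),round(float(yawnow(o)),3))"; }
python3 -m crank '[{"dp":[0,0,0],"turn":[0,0,0.2]},{"dp":[0,0,0],"turn":[0,0,0.5]},{"dp":[0,0,0],"turn":[0,0,0.7]},{"dp":[0,0,0],"turn":[0,0,0.7]}]'|head -2; t
python3 -m crank '[{"dp":[0,0,0],"turn":[0,0,0.2]},{"dp":[0,0,0],"turn":[0,0,0.2]}]'|head -2;t
python3 -m crank '[{"dp":[0,0,0],"turn":[0,0,0.1]},{"dp":[0,0,0],"turn":[0,0,0.1]}]'|head -2;t
```

```text
time_s: 13.9
ee_pos: [575.9, 122.8, 148.8]
[ 0.3 -0.3  7.5] [-0.01 -0.03  0.  ] 2.531
time_s: 14.07
ee_pos: [576.0, 122.8, 148.8]
[0.4 1.  7. ] [0.05 0.   0.07] 2.51
time_s: 14.23
ee_pos: [576.0, 122.8, 148.9]
[ 0.3 -0.2  6.5] [0.08 0.01 0.11] 2.5
```

```bash
t(){ python3 -c "
from h import *
o=get_obs();print(o['contact_force'].round(1),o['torque'].round(2),round(float(yawnow(o)),3))"; }
python3 -m crank '[{"dp":[0,0,0],"turn":[0,0,0.1]},{"dp":[0,0,0],"turn":[0,0,0.1]}]'|head -1; t
python3 -m crank '[{"dp":[0,0,0],"turn":[0,0,0.1]},{"dp":[0,0,0],"turn":[0,0,0.1]}]'|head -1;t
python3 -m crank '[{"dp":[0,0,0],"turn":[0,0,0.1]},{"dp":[0,0,0],"turn":[0,0,0.1]}]'|head -1;t
```

```text
time_s: 14.4
[0.1 0.4 6.7] [ 0.05 -0.04  0.16] 2.49
time_s: 14.57
[1.2 0.1 6.7] [ 0.09 -0.12  0.26] 2.479
time_s: 14.73
[0.8 0.4 6. ] [ 0.06 -0.12  0.23] 2.469
```

```bash
t(){ python3 -c "
from h import *
o=get_obs();print(o['contact_force'].round(1),o['torque'].round(2),round(float(yawnow(o)),3))"; }
python3 -m crank '[{"dp":[0,0,0],"turn":[0,0,0.1]},{"dp":[0,0,0],"turn":[0,0,0.1]}]'|head -1; t
python3 -m crank '[{"dp":[0,0,0],"turn":[0,0,0.1]},{"dp":[0,0,0],"turn":[0,0,0.1]}]'|head -1;t
python3 - <<'E'
from st import *
c=cam("wrist");o=get_obs();np.savez("w6.npz",color=c["color"])
for s in stripe(c,o["ee_pos"][2]+11.9):print(s[0],s[1],s[2]-o["ee_pos"],s[3],s[3]+np.pi)
E
```

```text
time_s: 14.9
[1.  0.5 6.4] [ 0.1  -0.11  0.36] 2.458
time_s: 15.07
[ 0.8 -0.2  6.3] [ 0.09 -0.09  0.39] 2.448
[277.4 269.3] 49.5 [ 0.65976113 -0.10287919 11.92119726] -0.644 2.497592653589793
[  3.3 321.4] 10.4 [ -71.64023887 -132.70287919   11.92119726] 1.754 4.895592653589793
```

The stripe shows the cap at 2.498 while the tool is at 2.448, and torque has risen to 0.39 N m. So the cap is on the stop, about 0.85 rad from the slots. Ease the twist a little and let up about 4 mm.

```bash
t(){ python3 -c "
from h import *
o=get_obs();print(o['contact_force'].round(1),o['torque'].round(2),round(float(yawnow(o)),3))"; }
python3 -m crank '[{"dp":[0,0,0],"turn":[0,0,-0.15]},{"dp":[0,0,-0.05],"turn":[0,0,-0.15]},{"dp":[0,0,-0.1],"turn":[0,0,-0.15]},{"dp":[0,0,-0.1],"turn":[0,0,-0.15]}]'; t
python3 -m crank '[{"dp":[0,0,-0.04],"turn":[0,0,0]},{"dp":[0,0,-0.04],"turn":[0,0,0]}]'|head -2;t
```

```text
time_s: 15.45
ee_pos: [575.8, 122.7, 150.9]
tcp_rot: [0.0, 0.333, 0.943, 0.0]
contact_force: [1.8, 1.0, 1.7]
gripper_width: 7.8
grasp_force: 100.2
[1.8 1.  1.7] [ 0.23 -0.38  0.28] 2.464
time_s: 15.62
ee_pos: [575.7, 122.7, 151.9]
[3.  1.2 0.2] [ 0.19 -0.38  0.22] 2.464
```

```bash
python3 - <<'E'
from st import *
c=cam("wrist");o=get_obs()
for s in stripe(c,o["ee_pos"][2]+11.9)[:1]:print(s[0],s[1],s[2]-o["ee_pos"],s[3],s[3]+np.pi)
E
python3 -m crank '[{"dp":[0,0,0],"turn":[0,0,0]},{"dp":[0,0,0],"turn":[0,0,0]},{"dp":[0,0,0],"turn":[0,0,0]},{"dp":[0,0,0],"turn":[0,0,0]},{"dp":[0,0,0],"turn":[0,0,0]}]' -0.3
python3 - <<'E'
from st import *
c=cam("wrist");o=get_obs();print(o["torque"])
for z in(161.5,164.5):
  for s in stripe(c,z)[:3]:print(z,s[0],s[1],s[2],s[3]+np.pi)
E
```

```text
[277.4 269.3] 50.3 [ 0.52987735 -0.48111093 11.89838784] -0.662 2.479592653589793
time_s: 16.08
ee_pos: [575.5, 122.6, 151.8]
tcp_rot: [-0.0, 0.333, 0.943, -0.0]
contact_force: [0.8, -0.4, 0.6]
gripper_width: 30.2
grasp_force: 0.0
[-0.0328025  -0.01353769 -0.0627438 ]
161.5 [278.4 270.3] 51.1 [578.1 121.7 161.5] 2.5115926535897932
161.5 [  3.6 316.4] 11.4 [503.9 -11.6 161.5] 4.845592653589793
164.5 [278.4 270.3] 50.0 [576.8 122.7 164.5] 2.5115926535897932
164.5 [  3.6 316.4] 11.2 [504.1  -7.7 164.5] 4.845592653589793
```

The stripe length (50.0 mm) and centre both fit z = 164.5, the locked height, rather than 161.5. Retreat and check from higher up.

```bash
python3 -m crank '[{"dp":[0,0,-0.5],"turn":[0,0,0]},{"dp":[0,0,-1.3],"turn":[0,0,0]},{"dp":[0,0,-2.3],"turn":[0,0,0]},{"dp":[-0.5,0,-3.3],"turn":[0,0,0]},{"dp":[-1,0,-4],"turn":[0,0,0]},{"dp":[-1,0,-4],"turn":[0,0,0]},{"dp":[-1,0,-4],"turn":[0,0,0]},{"dp":[-1,0,-4],"turn":[0,0,0]}]'
python3 - <<'E'
from st import *
c=cam("wrist");a=cam("scene");b=cam("side")
S=stripe(c,164.5);rs=[]
for s in S:print(s[0],s[1],s[2],s[3])
for n,C in(("wrist",c),("scene",a),("side",b)):
    q=proj(C,(576.4,123.1,152))
    L=[d["centre"] for d in pinpoint(n,"cap_bar") if np.linalg.norm(np.array(d["centre"])-q)<30]
    print(n,q,L)
    rs+=[ray(C,L[0])] if L else []
print(tri(rs) if len(rs)>1 else "", "expect z 152")
for s in stripe(c,161.5):print(s[1],s[2])
x=cv2.resize(b["color"][185:275,200:320],(533,400),interpolation=2)
cv2.imwrite("pics/end.png",cv2.resize(np.hstack([x,cv2.resize(c["color"],(533,400))]),(800,300))[:,:,::-1])
E
```

```text
time_s: 16.8
ee_pos: [594.7, 107.0, 250.8]
tcp_rot: [-0.001, 0.332, 0.943, -0.0]
contact_force: [0.9, -0.8, -0.4]
gripper_width: 30.2
grasp_force: 0.0
[278.7 182.3] 49.1 [576.4 123.1 164.5] -0.635
[ 56.6 260.3] 50.3 [510.  -67.  164.5] 1.709
wrist [278.68569607 179.99518908] [[281.0, 179.5]]
scene [309.81966698 183.87807132] [[310.8, 185.2]]
side [257.92031997 219.39852004] [[259.0, 216.2]]
(array([578.55029533, 122.27092706, 153.4930153 ]), [np.float64(3.1041437986874305), np.float64(4.2788966104414445), np.float64(5.482831476587409)]) expect z 152
49.7 [577.  122.6 161.5]
50.9 [509.7 -69.8 161.5]
```

View pics/end.png

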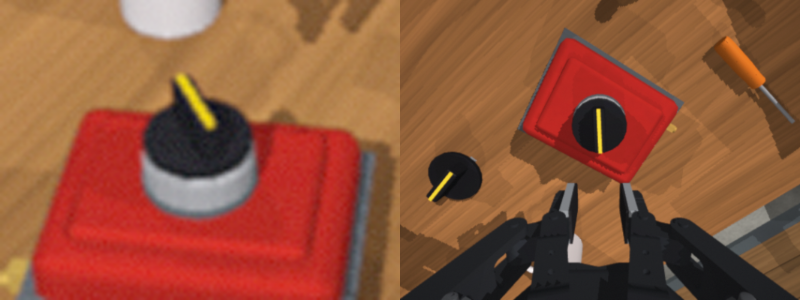

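The end views show the cap seated on the neck: side crop (200,135), wrist view (600,125). The gripper is clear and the bystanders are undisturbed. The two wrist heights agree at the locked height, 0.5 mm apart against 1.4 mm if the cap were still under the ridge. It also rose about 3 mm with the tool. Handing in.

```bash
python3 -c "
from station import *
print(finish_job())"
```

```text
the job is handed in; nothing more can be done
None
```

The smallest black cap is on the red tank's neck, twisted clockwise to the stop and sitting at the locked height by the camera measurements; I let go and handed the job in at about 17 s. The highest readings while seating it were about 7 N push and 0.4 N m twist; I did not test the lock by pulling or turning the cap back.

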